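# Centre the hand stamp on its ink-pad tin

### The arm

A 6-joint arm with a two-finger parallel gripper is mounted at the origin on a cart in front of the work surface, level with it; the furniture and walls round the work are solid. World frame = base frame: x ahead of the robot, y to its left, z up, the work surface at z = 0. Lengths are in mm, angles in rad, forces in N, time in s.
With the tool pointing down it reaches from about 350 to 975 mm from the base axis. Payload 4.9 kg.
Tool frame: the origin (TCP) lies at the very end of the fingers, on their centre line; the grasp point (between the pads) lies 19 mm behind it; z points along the fingers, y is the line along which they close (so a half turn about z gives the same grasp; the last joint's range is limited). The gripper opens to 85 mm and grips with 20 to 120 N. Pads are 22 mm wide; open, the fingers measure 114 mm over their backs; the gripper's body (76 mm by 85 mm) begins 54 mm behind the grasp point. The pads swing forward as they close: fully open they stand 13 mm farther back than shut.
Start: joints at [-1.318, 0.053, 1.613, -0, 1.476, -0.119], TCP at [227.052, -582.279, 202.904] pointing down, gripper open.
Joint ranges: [-3.01, 3.01], [-1.01, 2.22], [0.06, 2.58], [-1.02, 4.17], [0.09, 2.62], [-3.14, 3.14]. Speed limits (rad/s): [2.57, 2.57, 3.14, 3.14, 3.14, 3.14].

### API

Orientations are given as a unit quaternion [w, x, y, z].
In Python, from rig import robot gives the robot as it stands. Calls block until the motion is done:
- robot.goto(position, orientation): joint-space move of the TCP to a pose.
- robot.move_straight(position, ori=None, vel=150, max_force=None): straight line of the TCP; ori=None keeps the orientation; vel is the mean speed in mm/s. With max_force (N) it stops when the force on the tool has changed by that much, and returns True; else False.
- robot.move_joints(angles): joint-space move.
- robot.grip(opening): finger opening in mm; the grip force is fixed at half the most; returns when the fingers have stopped.
- robot.wait(seconds).
- robot.ik(position, orientation): joint angles nearest the present ones, or None.
- robot.state(): the state.
- robot.get_image(name): name is "scene" or "top" or "wrist"; returns a dict with "image" (480x640x3 uint8, red, green, blue), "fx", "fy", "cx", "cy" (pixels), "cam_to_world" (4x4, takes a point from camera to world coordinates); the wrist camera has in their place "hand_eye" (4x4, takes a point from camera to tool coordinates, whose origin is the TCP and whose axes are the flange's). Camera axes: x right, y down, z forward; pixel columns grow to the right and rows downward; lengths in mm; the calibration is good to about 2 mm. A picture is of the moment at which its call begins: read the wrist's pose just before it. There is no depth.
A pose or a line that the arm cannot do raises robot.IKError and nothing moves.
- robot.sign_off(): hands the job in; it is judged then, once.
The state is a dict: "time": time; "joint_pos": joint angles; "qd": joint speeds; "effort": joint torques, N m; "ee_pos": TCP position; "tool_rot": TCP orientation; "contact_force": force on the tool from outside, world axes, zero at the start; "moment": the same for the moment, N m; "opening": finger opening in mm; "finger_force": force on a finger pad.
Only numpy, scipy, OpenCV 4.12 (cv2) and the standard library are available. Lean on these libraries where they do the work, as an engineer would, in place of code of your own. Each camera call takes 0.05 s, during which the arm holds its last target. There are 200 camera calls.

### The job

The wooden hand stamp has been left askew over one corner of the small closed ink-pad tin. Nudge it along with light pushes of the fingertips until it stands upright in the middle of the tin lid, its foot square with the tin (long side along long side). Only push it: do not pinch or lift it, do not let it tip over or fall off, and leave the spare stamp, the ink bottle and the eraser where they are.

Things in the scene. Friction and masses are not known exactly. Their poses are not given: they have to be found in the camera images.
- tin: closed flat ink-pad tin, 58 mm (its x; 65 mm with the small catch tab at -x) x 88 mm (its y) x 15 mm high, fixed to the leather desk pad, whose top is at z = 4 mm; may face any way. Lid shut and flat on top. Origin at the centre of its underside, z up; its long side lies along its y axis.
- stamp: loose wooden hand stamp, about 50 g, standing on the tin lid. Foot: block 24 mm (its x) x 48 mm (its y) x 18 mm high. Above its middle a turned handle that flares to 24 mm across near the top; 66 mm high in all. Origin: centre of the foot's underside, z up. It tips over across x when pushed high on the handle; pushed low on the foot, beside the handle, it slides. Far too light to feel.
- spare_stamp: bystander: a second loose hand stamp of the same shape and size, standing on the flat desk pad itself to the right of the tin. Origin at the centre of its underside. Stays put.
- ink_bottle: bystander: square ink bottle with a round cap, 49 x 48 mm, 58 mm high, loose on the desk pad beyond the tin. Origin at the centre of its underside. Stays put.
- eraser: bystander: eraser, 21 x 52 mm, 12 mm high, loose on the desk pad to the left of the tin. Origin at the centre of its underside. Stays put.
Mind the look-alikes: they are no part of the job. What is shaped like the stamp but purple, white or yellow is not meant.

How it is judged:
By the outcome, as a careful person would: the job done as asked, in the order asked, and still so for the second after the job is handed in, with the robot touching nothing.
It also fails if it takes over 48 s, if anything falls off the work surface, if the arm or the gripper's body presses on something with over 40 N, if the wrist force passes 120 N, or if a joint passes its speed limit or range.

## Working session

There is one attempt and no reset: what is moved stays moved. The work goes in short steps, each a Python script; the robot and the scene stay as the last script left them, time stands still between calls to the robot, and variables do not carry over. Pictures are saved under pics/ and viewed, at most 10 in all, crops included, and the job is handed in when it is done.

```bash
mkdir -p pics; ls; python3 - <<'E'
from rig import robot
import cv2,numpy as np
for n in("top","scene"):
    d=robot.get_image(n); cv2.imwrite(f"pics/{n}0.png",d["image"][...,::-1])
    print(n,d["fx"],d["fy"],d["cx"],d["cy"]);print(np.round(d["cam_to_world"],3).tolist())
print(robot.state()["time"],robot.state()["tool_rot"])
d=robot.get_image("wrist");print(np.round(d["hand_eye"],3).tolist(),d["fx"])
E
```

```text
pics
top 499.9780465436482 499.9780465436482 315.46434062493574 246.05076549039418
[[0.005, -0.988, 0.157, 547.402], [-1.0, -0.003, 0.011, 96.906], [-0.01, -0.157, -0.988, 888.608], [0.0, 0.0, 0.0, 1.0]]
scene 475.3503839386432 475.3503839386432 322.72141288896023 248.12944215987565
[[-0.623, -0.438, 0.649, 41.924], [-0.782, 0.366, -0.504, 612.059], [-0.017, -0.821, -0.57, 619.197], [0.0, 0.0, 0.0, 1.0]]
0.1 [-9.34792563e-04  9.82769398e-01  1.84833524e-01 -6.57687024e-05]
[[-0.0, -0.945, -0.328, 84.274], [1.0, 0.0, -0.001, -0.721], [0.001, -0.328, 0.945, -170.403], [0.0, 0.0, 0.0, 1.0]] 345.8309448400116
```

View pics/top0.png

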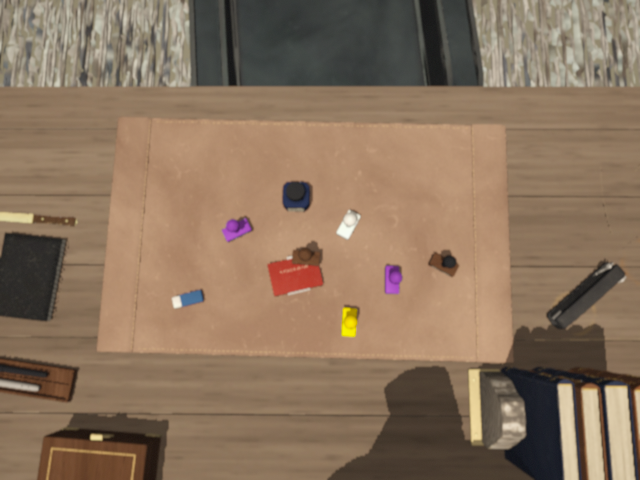

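View pics/scene0.png

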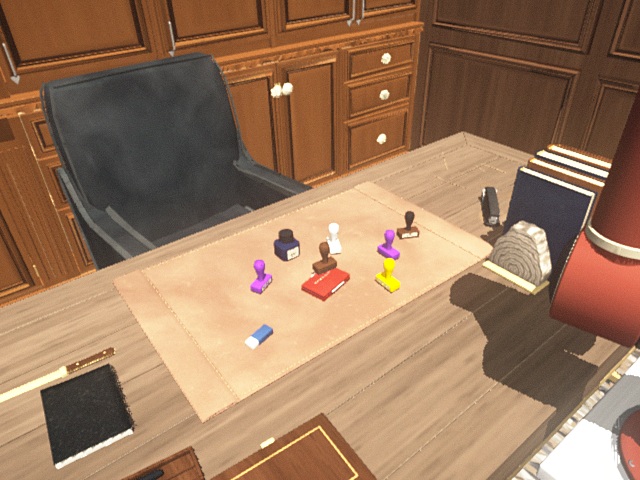

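```bash
cat > h.py <<'E'
from rig import robot
import cv2,numpy as np
from scipy.spatial.transform import Rotation as Ro
def q(yaw): return [0,np.cos(yaw/2),np.sin(yaw/2),0]     # tool down, tool x at yaw
def shot(n,save=None):
    s=robot.state(); d=robot.get_image(n)
    if n=="wrist":
        w=s["tool_rot"]; T=np.eye(4); T[:3,:3]=Ro.from_quat([w[1],w[2],w[3],w[0]]).as_matrix(); T[:3,3]=s["ee_pos"]
        d["cam_to_world"]=T@d["hand_eye"]
    if save: cv2.imwrite(save,d["image"][...,::-1])
    return d
def cast(d,uv,z):
    uv=np.atleast_2d(uv).astype(float)
    r=np.c_[(uv[:,0]-d["cx"])/d["fx"],(uv[:,1]-d["cy"])/d["fy"],np.ones(len(uv))]@d["cam_to_world"][:3,:3].T
    o=d["cam_to_world"][:3,3]
    return (o+r*((z-o[2])/r[:,2])[:,None])[:,:2]
def project(d,P):
    P=np.atleast_2d(P); M=np.linalg.inv(d["cam_to_world"]); c=P@M[:3,:3].T+M[:3,3]
    return np.c_[c[:,0]/c[:,2]*d["fx"]+d["cx"],c[:,1]/c[:,2]*d["fy"]+d["cy"]]
def redmask(d):
    h=cv2.cvtColor(d["image"],cv2.COLOR_RGB2HSV)
    m=(((h[...,0]<5)|(h[...,0]>174))&(h[...,1]>170)&(h[...,2]>60)).astype(np.uint8)*255
    return m
E
python3 - <<'E'
from h import *
d=shot("top"); c=cast(d,[[295,277],[307,256]],19); print(c)
print(cast(d,[[348,233],[394,290],[236,235],[349,333],[295,205]],4))
robot.goto([c[0,0],c[0,1],200],q(1.57+0.1))
d=shot("wrist","pics/w0.png"); print(robot.state()["time"],robot.state()["ee_pos"])
E
```

```text
[[630.72358783 141.9902739 ]
 [667.77537191 121.32203048]]
[[711.83167313  48.32561046]
 [609.82416827 -32.21155111]
 [707.59877399 249.9179424 ]
 [534.69216719  47.55063066]
 [763.26135278 144.23289012]]
3.1667 [630.89500824 141.18038568 200.007898  ]
```

View pics/w0.png

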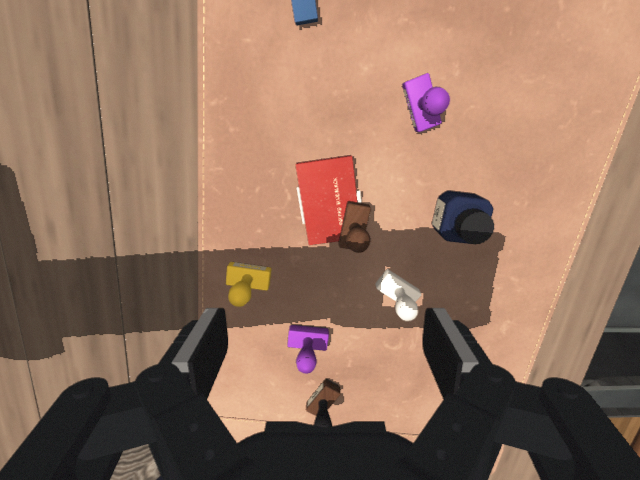

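The wrist view shows the red tin around (328,200), with the brown stamp over its corner at (355,228). Next I'll take a closer look.

```bash
python3 - <<'E'
from h import *
robot.move_straight([632,138,128],q(1.67),vel=150)
d=shot("wrist","pics/w1.png"); im=cv2.imread("pics/w1.png")
u,v=project(d,[632,138,19])[0]; print(u,v,robot.state()["time"])
m=redmask(d); x,y,w,h=cv2.boundingRect(m); print(x,y,w,h)
x0,y0=int(u)-100,int(v)-100
c=cv2.resize(im[max(y0,0):y0+200,x0:x0+260],None,fx=3,fy=3,interpolation=cv2.INTER_CUBIC); cv2.imwrite("pics/w1c.png",c); print(x0,max(y0,0))
E
```

```text
324.86872612666974 225.51391915485567 3.85
288 161 75 107
224 125
```

View pics/w1c.png

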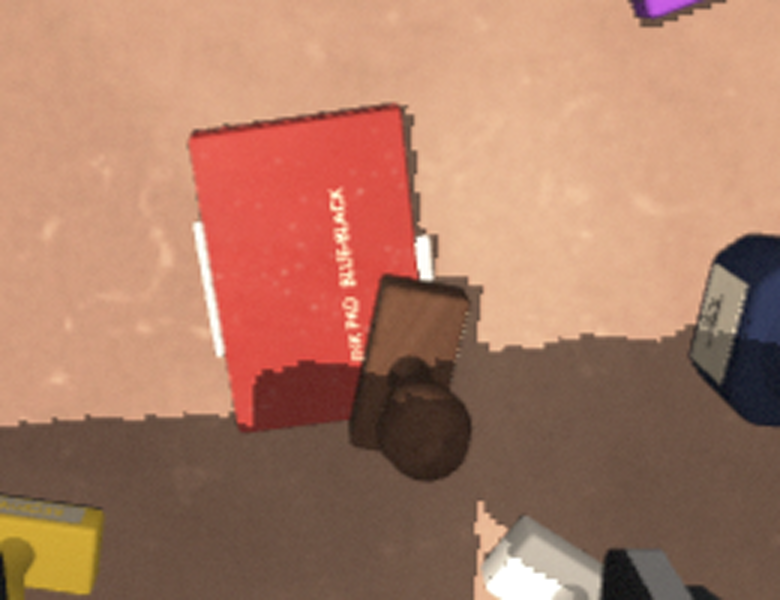

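```bash
python3 - <<'E'
import cv2,numpy as np
im=cv2.imread("pics/w1.png")[210:290,325:400]
f=(255*(im/255.)**0.5).astype(np.uint8)
f=np.clip((f.astype(int)-50)*1.5,0,255).astype(np.uint8)
f=cv2.resize(f,None,fx=7,fy=7,interpolation=cv2.INTER_CUBIC)
cv2.imwrite("pics/w1d.png",f)
E
```

```text
(no output)
```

View pics/w1d.png

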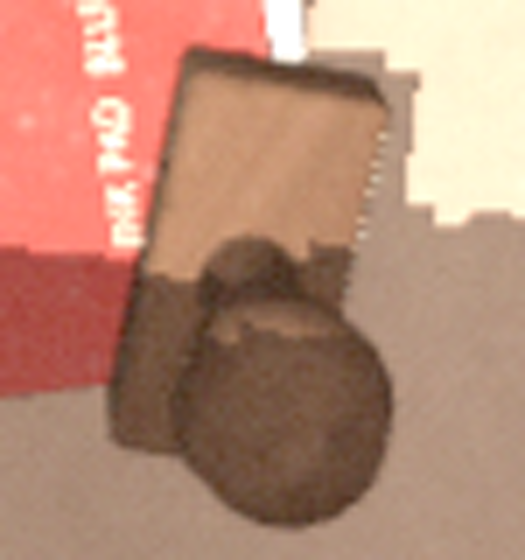

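```bash
python3 - <<'E'
from h import *
import pickle
# pose of camera at w1: arm has not moved
d=shot("wrist")
t=cast(d,np.array([[191,138],[404,112],[239,429]])/3+[224,125],19)
s=cast(d,np.array([[183,72],[387,100],[118,443]])/7+[325,210],37)
N=np.linalg.norm
for n,p in(("tin",t),("stamp",s)):
    e1,e2=p[1]-p[0],p[2]-p[0]
    print(n,p.round(1).tolist(),N(e1),N(e2),"a1",np.degrees(np.arctan2(*e1[::-1])),"a2",np.degrees(np.arctan2(*e2[::-1])),"c",(p[1]+p[2])/2)
b=cast(d,np.array([[188,50],[378,78]])/7+[325,210],19);print(b)
print(cast(d,np.array([[425,430]])/3+[224,125],79))
E
```

```text
tin [[598.4, 180.5], [654.4, 193.0], [618.0, 96.9]] 57.36074939799508 85.89484135997601 a1 12.511771689733823 a2 -76.8594037435615 c [636.20406855 144.9223028 ]
stamp [[652.4, 149.6], [675.8, 148.6], [650.4, 103.3]] 23.458763570076737 46.3971485279477 a1 -2.474658423331634 a2 -92.50977281429954 c [663.1146679  125.93624861]
[[654.66133383 147.38910631]
 [677.94229961 146.15659299]]
[[662.15244945 127.75606406]]
```

```bash
cat >> h.py <<'E'
C=np.array([636.,144.]); A=np.radians(12.8); U=np.array([np.cos(A),np.sin(A)]); V=np.array([-U[1],U[0]])
def P(u,v,z): return [*(C+u*U+v*V),z]
def look(save):
    robot.goto([632,138,128],q(1.67)); return shot("wrist",save)
def crop(d,path):
    u,v=project(d,[636,144,25])[0].astype(int); im=d["image"][v-70:v+70,u-65:u+65,::-1]
    f=np.clip(((im/255.)**.5*255-50)*1.4,0,255).astype(np.uint8)
    cv2.imwrite(path,cv2.resize(f,None,fx=4.2,fy=4.2,interpolation=cv2.INTER_CUBIC)); print("off",u-65,v-70,"x4.2")
E
python3 - <<'E'
from h import *
y=A+np.pi
robot.grip(34)
robot.goto(P(64,-24,120),q(y)); print(robot.state()["time"])
robot.move_straight(P(64,-24,22),vel=120)
print(robot.move_straight(P(25,-24,22),vel=30,max_force=8))
robot.move_straight(P(40,-24,22),vel=80); robot.move_straight(P(45,-24,128),vel=150)
d=look("pics/w2.png"); crop(d,"pics/w2c.png"); print(robot.state()["time"],robot.state()["opening"])
E
```

```text
5.9583
False
off 266 151 x4.2
11.1417 33.788622603195215
```

View pics/w2c.png

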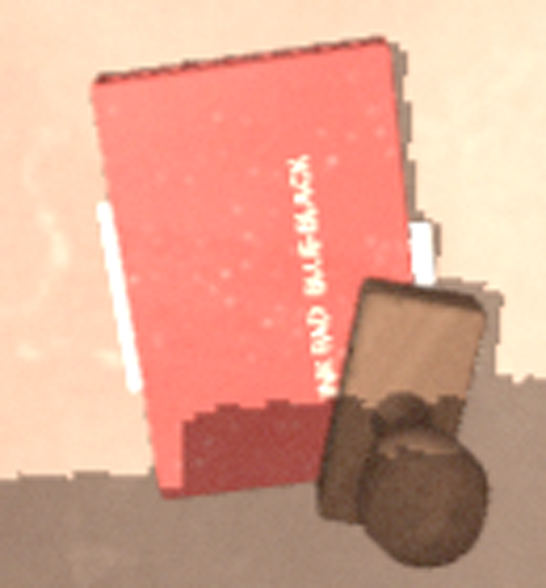

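The stamp looks unmoved, with its top-left corner still near (352,220) in full pixels. I'll compare this frame with the previous one, then view the fingers at pushing height.

```bash
python3 - <<'E'
from h import *
a=cv2.imread("pics/w1.png").astype(int);b=cv2.imread("pics/w2.png").astype(int)
print("diff",np.abs(a-b).mean(2)[210:290,325:400].mean())
y=A+np.pi
robot.goto(P(64,-24,100),q(y))
robot.move_straight(P(56,-24,22),vel=120)
s=robot.state();print(s["ee_pos"],P(56,-24,22),s["tool_rot"],q(y),s["time"])
d=shot("scene"); u,v=project(d,[660,130,40])[0].astype(int)
im=np.hstack([cv2.resize(d["image"][v-45:v+45,u-45:u+45],(400,400),interpolation=cv2.INTER_CUBIC),
 cv2.resize(shot("wrist","pics/w3.png")["image"][100:480,120:500],(400,400))])
cv2.imwrite("pics/c3.png",im[...,::-1])
E
```

```text
diff 8.430666666666667
[696.67740204 133.06904957  22.87692794] [np.float64(695.9255277839787), np.float64(133.00313136335666), 22] [ 7.65260317e-04 -1.11452139e-01  9.93769508e-01 -2.26052787e-05] [0, np.float64(-0.11146893220632534), np.float64(0.9937679191605964), 0] 13.45
```

View pics/c3.png

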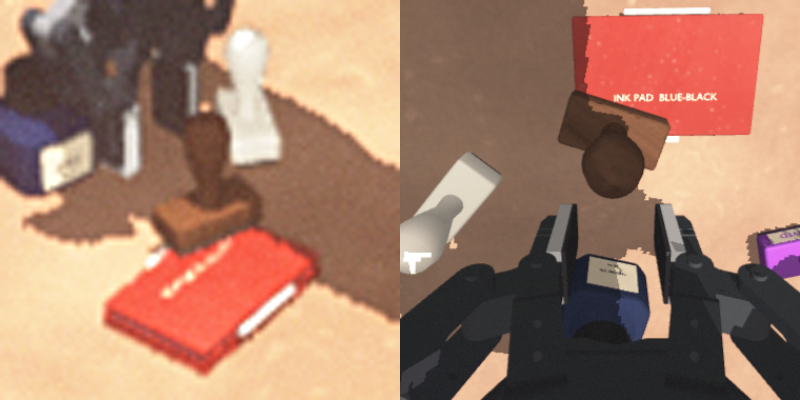

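```bash
python3 - <<'E'
from h import *
d=shot("scene"); u,v=project(d,[660,130,40])[0].astype(int)
for v0 in(-41,-55,-7,7):
  for u0 in (45,67):
    print(v0,u0,[((project(d,P(u0,v0,z))[0]-[u-45,v-45])*4.444).round().tolist() for z in(22,32,42)])
w=shot("wrist");
for v0 in(-41,-7): print([((project(w,P(45,v0,z))[0]-[120,100])*400/380).round().tolist() for z in(22,32,42)])
print(robot.state()["ee_pos"])
import cv2
a=cv2.imread("pics/w1.png");b=cv2.imread("pics/w2.png")
for im in(a,b):
    h=cv2.cvtColor(im,cv2.COLOR_BGR2HSV)[210:290,325:400]; m=(h[...,2]<75)&(h[...,1]>60); print(m.sum(),np.argwhere(m).mean(0))
print(cv2.phaseCorrelate(*[np.float32(cv2.cvtColor(i,cv2.COLOR_BGR2GRAY)[215:285,340:385]) for i in(a,b)]))
E
```

```text
-41 45 [[193.0, 190.0], [193.0, 173.0], [192.0, 156.0]]
-41 67 [[158.0, 174.0], [157.0, 157.0], [157.0, 140.0]]
-55 45 [[211.0, 176.0], [211.0, 159.0], [211.0, 142.0]]
-55 67 [[176.0, 160.0], [176.0, 144.0], [175.0, 127.0]]
-7 45 [[148.0, 224.0], [147.0, 207.0], [146.0, 190.0]]
-7 67 [[112.0, 207.0], [111.0, 190.0], [110.0, 173.0]]
7 45 [[128.0, 239.0], [128.0, 221.0], [127.0, 204.0]]
7 67 [[93.0, 221.0], [92.0, 204.0], [91.0, 187.0]]
[[181.0, 170.0], [179.0, 179.0], [177.0, 188.0]]
[[248.0, 170.0], [249.0, 179.0], [251.0, 188.0]]
[696.97405028 133.11036865  23.50222831]
1267 [51.63693765 36.14996054]
1284 [52.32788162 36.84190031]
((1.67287086758731, 0.47615264548286973), 0.9226399602713409)
```

The cameras show the fingertips well above the TCP at this opening, so they passed over the foot. I'll touch the bare desk pad to measure the real tip offset.

```bash
python3 - <<'E'
from h import *
robot.move_straight(P(60,-24,100),vel=250)
robot.goto(P(-14,102,40),q(A+np.pi))
r=robot.move_straight(P(-14,102,-12),vel=35,max_force=4)
s=robot.state();print(r,s["ee_pos"],s["contact_force"],s["time"])
robot.move_straight(P(-14,102,40),vel=150)
s=robot.state();print(s["ee_pos"],s["contact_force"],s["time"],s["opening"])
E
```

```text
False [599.99573926 240.45225776 -11.66814993] [-0.07131705 -0.15113113  0.33244937] 16.4167
[599.97591933 240.40603376  40.39146955] [-0.14691986  0.24787671  0.29635649] 16.9167 33.80820303218012
```

```bash
python3 - <<'E'
from h import *
robot.move_straight(P(-14,102,-9),vel=200)
r=robot.move_straight(P(-14,102,-40),vel=30,max_force=4)
s=robot.state();print(r,s["ee_pos"],s["contact_force"],s["time"])
robot.move_straight(P(-14,102,15),vel=150)
robot.grip(0)
r=robot.move_straight(P(-14,102,-40),vel=35,max_force=4)
s=robot.state();print(r,s["ee_pos"],s["contact_force"],s["time"],s["opening"])
robot.move_straight(P(-14,102,60),vel=200)
E
```

```text
True [599.91020814 240.41465455 -25.33637452] [-0.16281518 -0.12395072  3.44237354] 17.9417
True [599.47549224 240.28424053 -24.50909126] [-1.27253005 -0.15686119  4.21747841] 19.8583 0.15632969026543608
```

```bash
python3 - <<'E'
from h import *
d=robot.get_image("wrist"); M=np.linalg.inv(d["hand_eye"])
def pr(p):
    c=M[:3,:3]@np.array(p)+M[:3,3]; return (c[:2]/c[2]*d["fx"]+[d["cx"],d["cy"]]).round()
for x in(38,42.5):
  for z in(-60,-73,-88,-101,-115): print(x,z,pr([x,0,z]))
for x in(0,5,11):
  for z in(0,-14,-28.5): print("tip",x,z,pr([x,-17,z]), ((pr([x,-17,z])-[120,100])/.95).round())
im=cv2.imread("pics/w3.png"); g=cv2.cvtColor(im,cv2.COLOR_BGR2GRAY); print([(r,int(g[r,315:335].mean())) for r in range(400,480,4)])
a=im[280:480,200:440]; f=np.clip((a/255.)**.5*255,0,255).astype(np.uint8)
b=shot("wrist")["image"][280:480,200:440,::-1]; b=((b/255.)**.5*255).astype(np.uint8)
cv2.imwrite("pics/c4.png",cv2.resize(np.hstack([f,b]),None,fx=1.66,fy=1.66,interpolation=cv2.INTER_CUBIC))
E
```

```text
38 -60 [323. 263.]
38 -73 [323. 280.]
38 -88 [322. 304.]
38 -101 [322. 333.]
38 -115 [321. 374.]
42.5 -60 [323. 251.]
42.5 -73 [322. 267.]
42.5 -88 [322. 290.]
42.5 -101 [322. 316.]
42.5 -115 [321. 355.]
tip 0 0 [292. 284.] [181. 194.]
tip 0 -14 [290. 296.] [179. 206.]
tip 0 -28.5 [287. 311.] [176. 222.]
tip 5 0 [292. 275.] [181. 184.]
tip 5 -14 [290. 287.] [179. 197.]
tip 5 -28.5 [287. 302.] [176. 213.]
tip 11 0 [292. 265.] [181. 174.]
tip 11 -14 [289. 277.] [178. 186.]
tip 11 -28.5 [286. 290.] [175. 200.]
[(400, 46), (404, 44), (408, 34), (412, 29), (416, 27), (420, 29), (424, 28), (428, 37), (432, 35), (436, 34), (440, 37), (444, 38), (448, 37), (452, 37), (456, 37), (460, 36), (464, 37), (468, 37), (472, 37), (476, 37)]
```

View pics/c4.png

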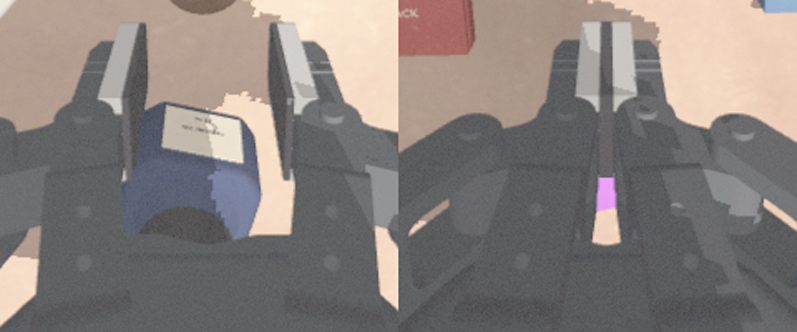

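The real fingertips sit 28–29 mm above the reported TCP, shut or at 34 mm opening, and the images agree. I'll compensate for that and repeat the push.

```bash
cat >> h.py <<'E'
def measure(d):
    """(u,v) outline of the lid (z=19) and of what covers it, printed as edge positions"""
    im=cv2.cvtColor(d["image"],cv2.COLOR_RGB2HSV)
    lid=cv2.convexHull(project(d,[P(a,b,19) for a,b in((-29,-44),(29,-44),(29,44),(-29,44))]).astype(np.float32))
    hull=np.zeros(im.shape[:2],np.uint8); cv2.fillConvexPoly(hull,cv2.dilate(lid,None).astype(np.int32),255)
    red=((im[...,0]<6)|(im[...,0]>172))&(im[...,1]>140)
    m=(hull>0)&~red; m=cv2.morphologyEx(m.astype(np.uint8)*255,cv2.MORPH_OPEN,np.ones((7,7)))
    c=max(cv2.findContours(m,cv2.RETR_EXTERNAL,cv2.CHAIN_APPROX_NONE)[0],key=cv2.contourArea)[:,0,:]
    g={}
    for z in(19,37):
        w=cast(d,c,z)-C; g[z]=np.c_[w@U,w@V]
    t=g[37]; top=t[:,1].max(); mid=[]
    for lo in np.arange(top-24,top-3,4):
        b=t[(t[:,1]>=lo)&(t[:,1]<lo+4)]; mid.append((round(lo+2-top),round(b[:,0].min(),1),round(b[:,0].max(),1)))
    print("rows(z37) v-top,umin,umax",mid,"vtop19",g[19][:,1].max().round(1),"vtop37",top.round(1))
    L=np.array([(a,(b+c_)/2) for a,b,c_ in mid[1:]],float); print("slope deg",np.degrees(np.arctan(np.polyfit(L[:,0],L[:,1],1)[0])).round(1))
E
python3 - <<'E'
from h import *
robot.move_straight(P(-14,102,90),vel=250); robot.grip(34)
robot.goto(P(64,-24,60),q(A+np.pi))
print(robot.move_straight(P(64,-24,-3.3),vel=120,max_force=4))
s=robot.state();print(s["ee_pos"],s["contact_force"])
print(robot.move_straight(P(25,-24,-3.3),vel=30,max_force=5))
s=robot.state();print(s["ee_pos"],s["contact_force"])
robot.move_straight(P(45,-24,-3.3),vel=100); robot.move_straight(P(48,-24,75),vel=200)
d=look("pics/w5.png"); crop(d,"pics/w5c.png"); measure(d); print(robot.state()["time"])
E
```

```text
False
[703.9405463  135.14698017  -2.92188447] [-0.61854181  0.2460741   0.21870401]
False
[665.74965062 126.14312391  -3.3317962 ] [-0.30223104  0.32384528 -0.08095944]
off 266 151 x4.2Traceback (most recent call last):
  File "<stdin>", line 9, in <module>
  File "h.py", line 39, in measure
    c=max(cv2.findContours(m,cv2.RETR_EXTERNAL,cv2.CHAIN_APPROX_NONE)[0],key=cv2.contourArea)[:,0,:]
      ~~~^^^^^^^^^^^^^^^^^^^^^^^^^^^^^^^^^^^^^^^^^^^^^^^^^^^^^^^^^^^^^^^^^^^^^^^^^^^^^^^^^^^^
ValueError: max() iterable argument is empty
```

View pics/w5c.png

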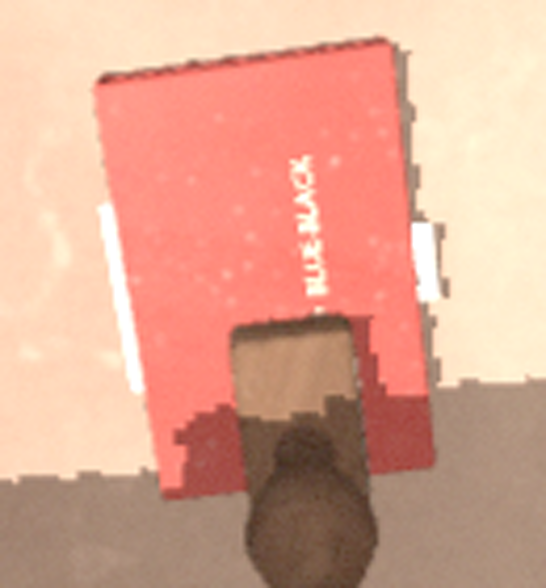

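The push worked: the foot is now square with the tin, its +y edge running from (233,330) to (352,316) in the crop, and it still sits towards -y.

```bash
sed -i 's/cv2.dilate(lid,None).astype/lid.astype/' h.py
python3 - <<'E'
from h import *
d=shot("wrist"); d["image"]=cv2.imread("pics/w5.png")[...,::-1]
def uv(p,z):
    w=cast(d,np.array(p)/4.2+[266,151],z)-C; return np.c_[w@U,w@V].round(1).tolist()
print("lid",uv([[97,86],[390,46],[434,465],[162,496]],19))
print("foot top z37",uv([[235,338],[353,326],[372,490]],37),"base",uv([[233,328],[350,314]],19))
measure(d); print(robot.state()["time"])
E
```

```text
lid [[-29.0, 43.9], [27.0, 44.5], [28.2, -41.9], [-28.8, -41.9]]
foot top z37 [[-8.4, -3.5], [13.9, -3.9], [14.2, -37.8]] base [[-9.4, -7.1], [14.2, -7.1]]
rows(z37) v-top,umin,umax [(-22, np.float64(-10.0), np.float64(13.7)), (-18, np.float64(-10.2), np.float64(13.4)), (-14, np.float64(-10.0), np.float64(13.6)), (-10, np.float64(-10.2), np.float64(13.3)), (-6, np.float64(-9.7), np.float64(13.4)), (-2, np.float64(-9.2), np.float64(13.1))] vtop19 -6.3 vtop37 -0.7
slope deg 1.1
26.5083
```

```bash
python3 - <<'E'
from h import *
robot.grip(0)
robot.goto(P(2,-75,60),q(A+np.pi/2))
print(robot.move_straight(P(2,-75,-2.5),vel=130,max_force=4))
print(robot.move_straight(P(2,-35,-2.5),vel=35,max_force=5))
robot.move_straight(P(2,-45,-2.5),vel=100); robot.move_straight(P(2,-48,70),vel=250)
d=look("pics/w6.png"); crop(d,"pics/w6c.png"); print(robot.state()["time"]); measure(d)
E
```

```text
False
False
off 266 152 x4.2
30.4667
rows(z37) v-top,umin,umax [(-22, np.float64(-10.3), np.float64(12.9)), (-18, np.float64(-10.7), np.float64(13.3)), (-14, np.float64(-10.6), np.float64(13.6)), (-10, np.float64(-10.4), np.float64(13.2)), (-6, np.float64(-10.7), np.float64(12.8)), (-2, np.float64(-10.1), np.float64(12.4))] vtop19 23.8 vtop37 27.4
slope deg -1.1
```

```bash
python3 - <<'E'
from h import *
robot.goto(P(1.5,-48,50),q(A+np.pi/2))
robot.move_straight(P(1.5,-44,-2.5),vel=150,max_force=4)
print(robot.move_straight(P(1.5,-33.7,-2.5),vel=25,max_force=5))
robot.move_straight(P(1.5,-45,-2.5),vel=100); robot.move_straight(P(3,-48,70),vel=250)
robot.grip(34)
robot.goto(P(50,1,60),q(A+np.pi))
print(robot.move_straight(P(36,1,-3.3),vel=150,max_force=4))
print(robot.move_straight(P(22.6,1,-3.3),vel=25,max_force=5))
robot.move_straight(P(40,1,-3.3),vel=100); robot.move_straight(P(45,1,75),vel=250)
d=look("pics/w7.png"); crop(d,"pics/w7c.png"); print(robot.state()["time"]); measure(d)
E
```

```text
False
False
False
off 266 151 x4.2
37.9333
rows(z37) v-top,umin,umax [(-22, np.float64(-12.7), np.float64(11.0)), (-18, np.float64(-12.5), np.float64(11.3)), (-14, np.float64(-12.6), np.float64(11.0)), (-10, np.float64(-12.8), np.float64(11.3)), (-6, np.float64(-12.4), np.float64(10.8)), (-2, np.float64(-11.8), np.float64(10.5))] vtop19 25.5 vtop37 29.0
slope deg -0.1
```

View pics/w7c.png

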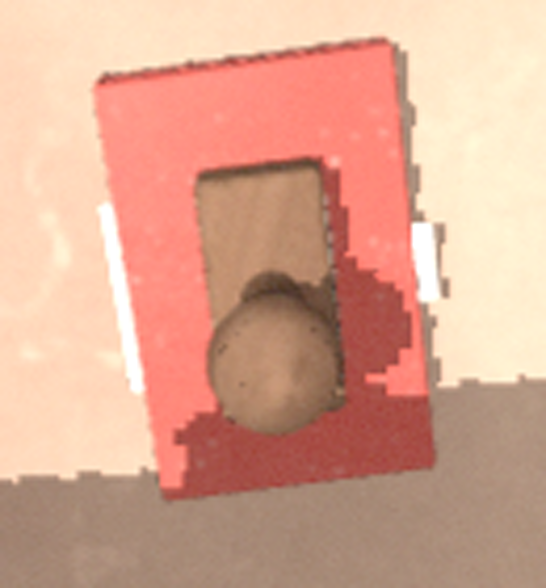

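The stamp stands upright and centred on the lid, square with it. Its foot edge runs from (197,173) to (320,158), parallel to the lid edge from (97,84) to (390,43).

```bash
python3 -c "
from rig import robot
print(robot.sign_off())"
```

```text
the job is handed in; nothing more can be done
None
```

The job is handed in at about 38 s: the stamp stands upright and square within about 1 mm of the lid's centre by the last image, moved only by fingertip pushes and with no contact on the bystanders that I know of (I took no final picture of them).

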